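# Move the row of spice jars to the white rack in the same order

### The job

Move the four spice jars from the old wooden rack into the white spice rack, one in each compartment, standing upright on its deck in the same left-to-right order that they have in the wooden rack at the start. The jars are glass, so set each one down rather than dropping or tipping it, and leave the salt shaker, the pot, the plate and the tongs where they are.

Things in the scene. Friction and masses are not known exactly. Their poses are not given: they have to be found in the camera images.
- wood_rack: Old brown wooden rack, fixed, 84 x 270 x 52 mm (rails 44 high): row of 4 compartments centred at x = 0, y = +96, +32, -32, -96 mm, each 60 wide, 67 deep, floor 16 mm above the board, dividers' tops at 32 mm; one jar in each at the start. Origin: centre of underside; x away from the robot, y along the row to the robot's left. The two racks stand side by side, in either order.
- white_rack: White spice rack, fixed, 78 x 268 x 76 mm, a shut drawer with steel knob (16 mm out) below its deck. The deck, 60 mm above the board, has a row of 4 compartments centred at x = 0, y = +96, +32, -32, -96 mm, each 60 wide, 66 deep, empty at the start; dividers' tops at 72 mm, rails and end walls up to 76 mm. Origin: centre of underside; x away from the robot, y along the row to the robot's left.
- jar_red: Spice jar with a red cap: upright round amber glass jar, blank white label, 95 mm high, glass 44 mm across, closed cap 47 mm across and 22 mm high at the top (73 to 95 mm above the foot), about 0.11 to 0.23 kg. Origin: centre of its foot. Only 17 mm is free between the caps of neighbours in a row; in front and behind it is free above the rails.
- jar_yellow: Spice jar with a yellow cap: upright round amber glass jar, blank white label, 95 mm high, glass 44 mm across, closed cap 47 mm across and 22 mm high at the top (73 to 95 mm above the foot), about 0.11 to 0.23 kg. Origin: centre of its foot. Only 17 mm is free between the caps of neighbours in a row; in front and behind it is free above the rails.
- jar_green: Spice jar with a green cap: upright round amber glass jar, blank white label, 95 mm high, glass 44 mm across, closed cap 47 mm across and 22 mm high at the top (73 to 95 mm above the foot), about 0.11 to 0.23 kg. Origin: centre of its foot. Only 17 mm is free between the caps of neighbours in a row; in front and behind it is free above the rails.
- jar_blue: Spice jar with a blue cap: upright round amber glass jar, blank white label, 95 mm high, glass 44 mm across, closed cap 47 mm across and 22 mm high at the top (73 to 95 mm above the foot), about 0.11 to 0.23 kg. Origin: centre of its foot. Only 17 mm is free between the caps of neighbours in a row; in front and behind it is free above the rails.
- salt_shaker: Glass salt shaker with a steel twist cap, 48 mm across, 78 mm high, standing on the board near one end of the row of racks; origin at the centre of its foot. Not to be moved.
- pot: Small round white ceramic pot with a blue lid on it (one piece), 88 mm across, 96 mm high with the knob, standing on the board near the other end; origin at the centre of its foot. Not to be moved.
- plate: Empty red melamine plate, 160 mm across, 18 mm high, on the board behind the racks; origin at the centre of its foot. Not to be moved.
- tongs: Steel kitchen tongs, 240 mm long along their own x, about 45 mm wide, 20 mm high, lying across on the board behind the racks, beside the plate; origin near mid-length on the underside. Not to be moved.
Not all that is in view belongs to the job. What is shaped like the jar_red but black is not meant.

How it is judged:
By the outcome, as a careful person would: the job done as asked, in the order asked, and still so for the second after the job is handed in, with the robot touching nothing.
It also fails if it takes over 102 s, if anything falls off the work surface, if the arm or the gripper's body presses on something with over 40 N, if the wrist force passes 120 N, or if a joint passes its speed limit or range.

### The arm

A 7-joint arm with a two-finger parallel gripper is mounted at the origin on the work surface. World frame = base frame: x ahead of the robot, y to its left, z up, the work surface at z = 0. Lengths are in m, angles in rad, forces in N, time in s.
With the tool pointing down it reaches from about 0.425 to 0.925 m from the base axis. Payload 6.8 kg.
Tool frame: the origin (TCP) lies on the front face of the gripper's body, between the roots of the fingers; the fingertips stand 73 mm ahead of it and the grasp point (between the pads) lies 54 mm ahead of it; z points along the fingers, y is the direction in which the jaws open and shut (so a half turn about z gives the same grasp; the last joint's range is limited). The gripper opens to 85 mm and grips with 20 to 120 N. Pads are 22 mm wide; open, the fingers measure 114 mm over their backs; the gripper's body (76 mm by 85 mm) begins 54 mm behind the grasp point. The pads swing forward as they close: fully open they stand 13 mm farther back than shut.
Start: joints at [-1.355, 0.477, 0.022, 1.555, -0.011, 1.109, -0.083], TCP at [0.215, 0.64, 0.304] pointing down, gripper open.
Joint ranges: [-2.96, 2.96], [-0.34, 2.1], [-1.41, 1.46], [0.24, 2.44], [-1.37, 4.51], [0.17, 1.92], [-2.96, 2.96]. Speed limits (rad/s): [2.39, 2.39, 3.14, 3.14, 3.14, 3.14, 3.14].

### API

Orientations are given as a rotation vector (axis times angle).
In Python, from bench import * gives the robot as it stands.
- The arm moves only by the tool jog_arm, never from a script. Its argument "plan" is a list of rows, each a list of 2 entries, a list of its own where there are three numbers: the shift along the world's x, y, z in cm, then the turn about the world's z in rad. In form: [[[tx, ty, tz], twist], ...]. A call has 1 to 12 rows; each row shifts and turns the commanded pose from where the row before left it; what a row does not reach is not made up. A row lasts 1/10 s, in which the tool goes at most 50 mm and 8.59 degrees, less where a joint would pass 70% of its speed; a pose out of reach is approached as far as the arm can. A call is refused whole if a number of a shift passes 5 or a number of a turn 0.15, either way. A call with a gripper value outside its range is refused whole. "hand" is the finger opening in cm, from 0 to 8.54, set as the call begins (left out, the last holds). The fingers move at their own pace and stop on an object; "grip_force" is the grip in N (left out, the last holds). Time passes only in rows, so rows that do not move let the fingers close. It gives the time, the measured TCP pose, the force and the opening at its end, in the units of the state.
- get_obs(): the state, without advancing time (a new reading comes with each control period).
- grab_frame(name): name is "side" or "top" or "wrist"; returns the picture (480x640x3 uint8, red, green, blue); there is no depth.
- get_calibration(name): a dict with "intrinsics" (3x3 intrinsics, pixels), "xyz" and "orientation" of the camera in the world. Camera axes: x right, y down, z forward; pixel columns grow to the right and rows downward; lengths in m; the calibration is good to about 2 mm. The wrist camera is an equidistant fisheye: a pixel r from the principal point sees the ray r / f radians off the axis. A picture is of the moment at which its call begins: read the wrist's pose just before it. get_calibration takes no time and is no camera call; for the wrist camera it gives the pose at the moment of the call.
- hand_in(): hands the job in, once; it reports no verdict.
The state is a dict: "clock": time; "joints": joint angles; "qvel": joint speeds; "tau": joint torques, N m; "tcp_pos": TCP position; "orientation": TCP orientation; "contact_force": force on the tool from outside, world axes, zero at the start; "moment": the same for the moment, N m; "grip_width": finger opening in m.
Only numpy, scipy, OpenCV 4.12 (cv2) and the standard library are available. Lean on these libraries where they do the work, as an engineer would, in place of code of your own. Each camera call takes 0.05 s, during which the arm holds its last target. There are 200 camera calls.

## Working session

There is one attempt and no reset: what is moved stays moved. The work goes in short steps, Python scripts to look and compute and a tool call to move; the robot and the scene stay as the last step left them, time stands still between calls to the robot, and variables do not carry over. Pictures are saved under pics/ and viewed, about 12 in all and at most 16, crops included, and the job is handed in when it is done.

Besides the shell and the picture viewer there is one more tool, called after "Request:" as a command line: name --argument value ..., lists and objects as JSON in quotes. jog_arm: Moves the arm, as the interface text tells. Its arguments: {"type":"object","properties":{"plan":{"type":"array","items":{"type":"array"}},"hand":{"type":"number"},"grip_force":{"type":"number"}},"required":["plan"]}

```bash
mkdir -p pics; python3 - <<'E'
from bench import *
import cv2
for n in ("top","side"):
    c=get_calibration(n); print(n,c)
    cv2.imwrite(f"pics/{n}0.png",grab_frame(n)[:,:,::-1])
print(get_obs())
E
```

```text
top {'intrinsics': array([[512.65706864,   0.        , 311.50316467],
       [  0.        , 512.65706864, 238.7734624 ],
       [  0.        ,   0.        ,   1.        ]]), 'xyz': array([0.42449304, 0.01875692, 1.16095759]), 'orientation': array([-2.17083082,  2.10631138, -0.22864556])}
side {'intrinsics': array([[513.91941285,   0.        , 322.70264598],
       [  0.        , 513.91941285, 235.65555857],
       [  0.        ,   0.        ,   1.        ]]), 'xyz': array([0.4411145 , 0.99223316, 0.61685031]), 'orientation': array([-0.22985541,  2.62998952, -1.53708309])}
{'clock': 0.1, 'joints': array([-1.35511395,  0.4777216 ,  0.02236082,  1.55630923, -0.01151128,
        1.1092852 , -0.08308306]), 'qvel': array([-6.55706111e-04, -1.29868492e-03, -4.54621963e-05, -2.18575517e-03,
        6.17363198e-04, -2.46239024e-03, -6.53577723e-04]), 'tau': array([ 4.43214740e-03, -5.97757065e+01,  1.61359202e+00, -2.81954741e+01,
        1.28067448e-02,  5.03519084e-03, -1.74154928e-05]), 'tcp_pos': array([0.21463771, 0.63955224, 0.3030387 ]), 'orientation': array([-5.06328846e-01, -3.10037453e+00,  2.49506849e-03]), 'contact_force': array([0.33379363, 0.92372865, 0.07926742]), 'moment': array([ 0.04018001, -0.00038989,  0.02814237]), 'grip_width': 0.0852966745158198}
```

View pics/top0.png

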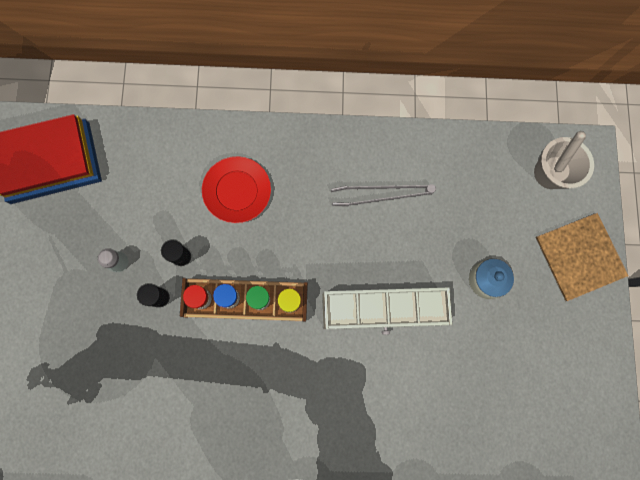

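View pics/side0.png

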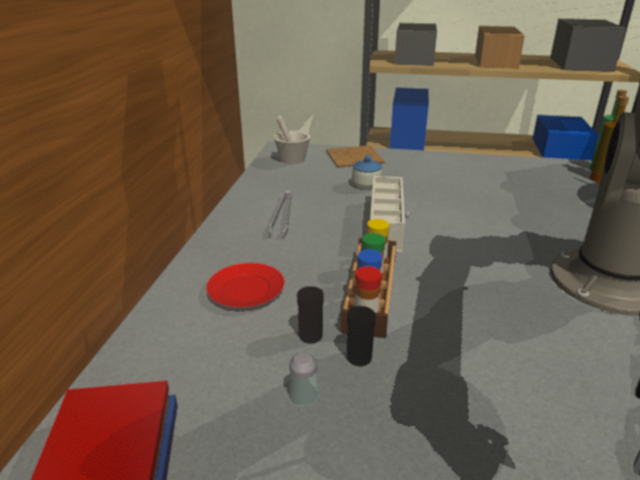

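Order from the left: red, blue, green, yellow at top-view pixels (195,296), (225,296), (257,297), (289,300). The white rack is to the right, corners (325,290) to (452,328). There are black look-alikes at (153,295) and (175,252). The arm is clear of the view.

```bash
cat > h.py <<'E'
from bench import *
import cv2, numpy as np
from scipy.spatial.transform import Rotation as R
def P(name):
    c=get_calibration(name); return c["intrinsics"],np.array(c["xyz"]),R.from_rotvec(c["orientation"]).as_matrix()
def toplane(uv,z,cam):
    K,t,M=cam; d=np.c_[np.atleast_2d(uv),np.ones(len(np.atleast_2d(uv)))]@np.linalg.inv(K).T@M.T
    return t+d*((z-t[2])/d[:,2])[:,None]
def Hplane(z,cam):  # (x,y,1) world -> pixel
    K,t,M=cam; return K@M.T@np.c_[[1,0,0],[0,1,0],[0,0,z]-t]
def ortho(img,z,cam,xmax,ymax,xs,ys,s=2000):
    A=np.array([[0,-1/s,xmax],[-1/s,0,ymax],[0,0,1]]) # px(u,v)->world
    return cv2.warpPerspective(img,Hplane(z,cam)@A,(int(ys*s),int(xs*s)),flags=cv2.INTER_CUBIC|cv2.WARP_INVERSE_MAP)
HUE={"red":0,"blue":108,"green":65,"yellow":28}
def capmask(bgr,c,roi=None):
    h=cv2.cvtColor(bgr,cv2.COLOR_BGR2HSV).astype(int)
    d=np.abs((h[...,0]-HUE[c]+90)%180-90)
    m=((d<8 if c!="green" else d<20)&(h[...,1]>150)&(h[...,2]>70)).astype(np.uint8)
    if roi is not None:
        k=np.zeros_like(m);a,b,e,f=roi;k[b:f,a:e]=1;m*=k
    n,l,s,ce=cv2.connectedComponentsWithStats(m); i=1+np.argmax(s[1:,4]); return (l==i).astype(np.uint8),s[i],ce[i]
E
python3 - <<'E'
from h import *
T=P("top");img=cv2.imread("pics/top0.png")
S=P("side");si=cv2.imread("pics/side0.png")
pts=[]
for c in HUE:
    m,s,ce=capmask(img,c,(180,275,315,325))
    cn=max(cv2.findContours(m,0,1)[0],key=cv2.contourArea)
    (u,v),r=cv2.minEnclosingCircle(cn)
    p=toplane([ce],0.105,T)[0]; pts.append(p)
    m2,s2,ce2=capmask(si,c,(340,210,395,310))
    print(c,s,ce.round(1),(round(u,1),round(v,1),round(r,1)),p.round(4),"encl@.111",toplane([(u,v)],.111,T)[0].round(4),"side@.105",ce2.round(1),toplane([ce2],.105,S)[0].round(4))
h=cv2.cvtColor(img,cv2.COLOR_BGR2HSV)
m=((h[...,1]<45)&(h[...,2]>165)).astype(np.uint8); m[:,:318]=0;m[:,458:]=0;m[:280]=0;m[335:]=0
n,l,st,_=cv2.connectedComponentsWithStats(cv2.morphologyEx(m,cv2.MORPH_CLOSE,np.ones((5,5))));i=1+np.argmax(st[1:,4])
b=cv2.minAreaRect(max(cv2.findContours((l==i).astype(np.uint8),0,1)[0],key=cv2.contourArea)); print(st[i],b)
print(toplane(cv2.boxPoints(b),.076,T).round(4))
o=ortho(img,.076,T,.46,.29,.15,.62,1280)
cv2.imwrite("pics/o1.png",o)
E
```

```text
red [183 285  24  23 456] [194.4 296.2] (194.4, 296.4, 12.2) [0.4937 0.2251 0.105 ] encl@.111 [0.4929 0.2239 0.111 ] side@.105 [368. 278.] [0.4923 0.2337 0.105 ]
blue [213 284  24  23 415] [224.7 295.2] (224.6, 295.5, 11.6) [0.4976 0.1637 0.105 ] encl@.111 [0.4966 0.1631 0.111 ] side@.105 [370.1 257.3] [0.4952 0.1637 0.105 ]
green [247 286  22  23 387] [257.2 297.1] (257.0, 297.2, 11.2) [0.4957 0.0975 0.105 ] encl@.111 [0.4951 0.0975 0.111 ] side@.105 [373.8 239.3] [0.4942 0.094  0.105 ]
yellow [277 288  24  24 440] [288.7 299.8] (288.7, 299.7, 11.8) [0.4921 0.0329 0.105 ] encl@.111 [0.4919 0.0328 0.111 ] side@.105 [378.1 226.6] [0.4901 0.039  0.105 ]
[ 324  288  128   46 4716] ((387.6607360839844, 311.072265625), (43.74142074584961, 126.39933776855469), 88.34770202636719)
[[ 0.5145 -0.0403  0.076 ]
 [ 0.5304 -0.3101  0.076 ]
 [ 0.4385 -0.3107  0.076 ]
 [ 0.4237 -0.045   0.076 ]]
```

View pics/o1.png

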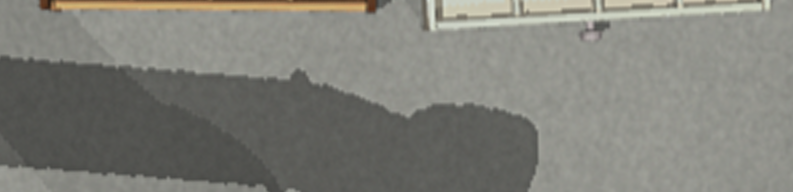

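The crop was set too low in x: it shows only the front edges of the racks. I'll redo it centred on the racks.

```bash
python3 - <<'E'
from h import *
T=P("top");img=cv2.imread("pics/top0.png")
o=ortho(img,.076,T,.545,-.03,.13,.30,2600)
p=ortho(img,.044,T,.55,.29,.13,.30,2600)
cv2.imwrite("pics/o2.png",np.vstack([p[:295],o[:300]]));print(o.shape)
E
```

```text
(338, 780, 3)
```

View pics/o2.png

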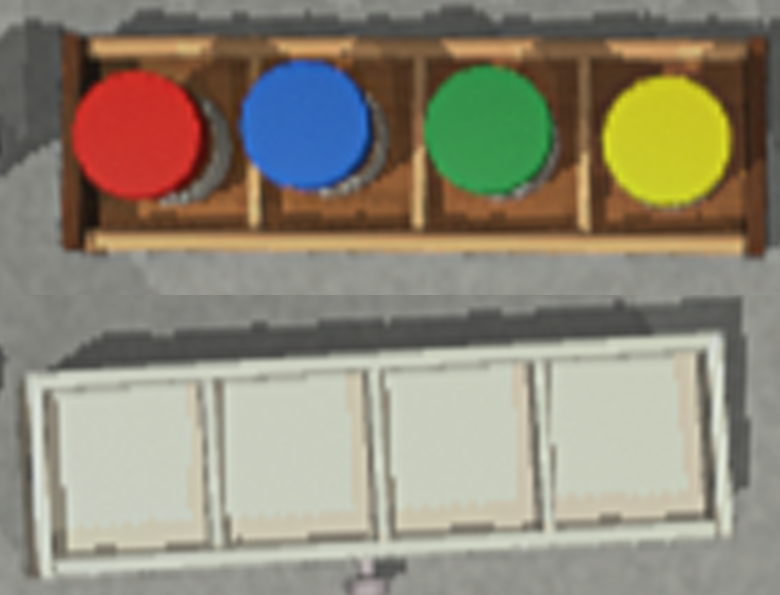

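White rack: centre (0.484, -0.176), yaw ≈ +0.058 rad, measured size 267 x 78 mm, which matches. The wooden rack's yaw is about 0. Now I'll move over yellow.

Request:
jog_arm --plan '[[[0.8,-1.7,0],-0.04],[[1.6,-3.5,0],-0.07],[[1.6,-3.5,0],-0.07],[[1.6,-3.5,0],-0.07],[[1.6,-3.5,0],-0.07],[[1.6,-3.5,0],-0.07],[[1.6,-3.5,0],-0.07],[[1.6,-3.5,0],-0.07],[[1.6,-3.5,0],-0.07],[[1.6,-3.5,0],-0.07],[[1.6,-3.5,0],-0.07],[[1.6,-3.5,0],-0.07]]' --hand 8.54 --grip_force 40

```text
clock: 1.3
tcp_pos: [0.399, 0.2363, 0.3038]
orientation: [-1.691, -2.648, 0.0]
contact_force: [0.9, 0.0, -0.1]
grip_width: 0.0855
```

Request:
jog_arm --plan '[[[1.5,-3.4,-0.5],-0.07],[[1.5,-3.4,-0.5],-0.07],[[1.5,-3.4,-0.5],-0.07],[[1.5,-3.4,-0.5],-0.07],[[1.5,-3.4,-0.5],-0.07],[[1.0,-2.0,-0.5],-0.06],[[0.6,-1.5,0],-0.02],[[0.2,-0.5,0],0],[[0,0,0],0],[[0,0,0],0]]'

```text
clock: 2.3
tcp_pos: [0.4915, 0.0292, 0.274]
orientation: [-2.211, -2.231, -0.001]
contact_force: [0.6, -0.3, -0.1]
grip_width: 0.0857
```

```bash
python3 - <<'E'
from h import *
o=get_obs();print(o["clock"],o["tcp_pos"],R.from_rotvec(o["orientation"]).as_matrix().round(4),o["contact_force"],o["joints"].round(2))
c=get_calibration("wrist");print(c)
cv2.imwrite("pics/w1.png",grab_frame("wrist")[:,:,::-1])
E
```

```text
2.3 [0.49152024 0.02917307 0.27397768] [[-9.3e-03  1.0e+00 -2.0e-04]
 [ 1.0e+00  9.3e-03  6.0e-04]
 [ 6.0e-04 -2.0e-04 -1.0e+00]] [ 0.62725972 -0.27604589 -0.14936273] [-0.66  0.23  0.55  2.04 -0.15  0.91 -0.02]
{'intrinsics': array([[371.64829954,   0.        , 315.71659988],
       [  0.        , 371.64829954, 240.39955274],
       [  0.        ,   0.        ,   1.        ]]), 'xyz': array([0.49137365, 0.10917027, 0.34422353]), 'orientation': array([ 2.82702526e+00,  1.25927056e-02, -2.09177444e-04])}
```

View pics/w1.png

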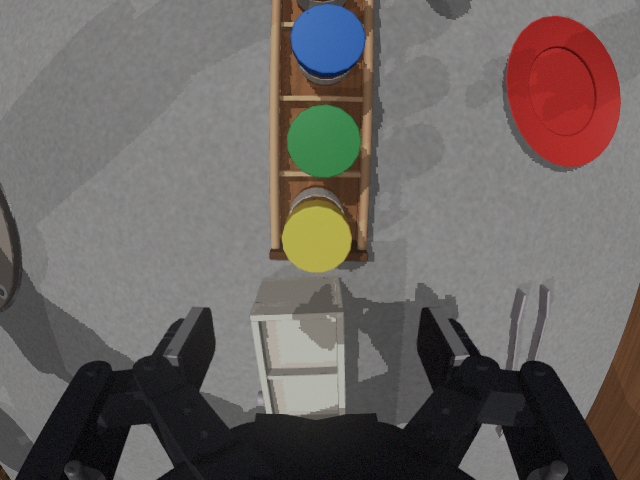

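The wrist view shows the yellow cap at (317,236), green at (324,141), blue at (328,40), and the white rack at (258..345, 280+). The jaws open along the world x axis.

```bash
cat >> h.py <<'E'
def wplane(uv,z,cam):
    K,t,M=cam; p=(np.atleast_2d(uv)-K[:2,2])/K[0,0]; r=np.linalg.norm(p,axis=1); 
    d=np.c_[p*(np.sin(r)/np.maximum(r,1e-9))[:,None],np.cos(r)]@M.T
    return t+d*((z-t[2])/d[:,2])[:,None]
def wcap(bgr,c,z,cam,roi=None):
    m,s,ce=capmask(bgr,c,roi); cn=max(cv2.findContours(m,0,1)[0],key=cv2.contourArea)[:,0].astype(float)
    q=wplane(cn,z,cam)[:,:2]; e=cv2.fitEllipse((q*1000).astype(np.float32)); return np.array(e[0])/1000,e[1]
E
python3 - <<'E'
from h import *
img=cv2.imread("pics/w1.png");W=P("wrist")
for c in ("yellow","green","blue"):
    print(c,wcap(img,c,.111,W,(270,0,380,290)))
print("wood end top edge / white corners@.076", wplane([(268,251),(370,254),(274,100),(370,100)],.048,W).round(4), wplane([(256,319),(343,316),(264,369),(344,374)],.076,W).round(4))
E
```

```text
yellow (array([0.49145758, 0.03307075]), (45.14979553222656, 52.2916374206543))Traceback (most recent call last):
  File "<stdin>", line 4, in <module>
  File "h.py", line 28, in wcap
    q=wplane(cn,z,cam)[:,:2]; e=cv2.fitEllipse((q*1000).astype(np.float32)); return np.array(e[0])/1000,e[1]
                                ~~~~~~~~~~~~~~^^^^^^^^^^^^^^^^^^^^^^^^^^^^^
cv2.error: OpenCV(4.12.0) /io/opencv/modules/imgproc/src/shapedescr.cpp:361: error: (-201:Incorrect size of input array) There should be at least 5 points to fit the ellipse in function 'fitEllipseNoDirect'
```

Both cameras put yellow at (0.4915, 0.033). Descend, grasp and lift a little.

Request:
jog_arm --plan '[[[0,0.4,-1.2],0.01],[[0,0,-2],0],[[0,0,-2],0],[[0,0,-2],0],[[0,0,-2],0],[[0,0,-1.5],0],[[0,0,-1],0],[[0,0,-0.5],0],[[0,0,0],0]]'

```text
clock: 3.25
tcp_pos: [0.4915, 0.0322, 0.1514]
orientation: [-2.201, -2.24, 0.001]
contact_force: [-0.5, -0.3, -0.4]
grip_width: 0.0854
```

Request:
jog_arm --plan '[[[0,0,0],0],[[0,0,0],0],[[0,0,0],0],[[0,0,0],0],[[0,0,0],0],[[0,0,0],0],[[0,0,0],0],[[0,0,0],0]]' --hand 3.5 --grip_force 40

```text
clock: 4.05
tcp_pos: [0.4922, 0.032, 0.1527]
orientation: [2.202, 2.24, 0.002]
contact_force: [-1.8, -0.7, 6.7]
grip_width: 0.0458
```

Request:
jog_arm --plan '[[[0,0,0.5],0],[[0,0,1],0],[[0,0,1.5],0],[[0,0,0.5],0],[[0,0,0],0],[[0,0,0],0]]'

```text
clock: 4.65
tcp_pos: [0.4916, 0.032, 0.1868]
orientation: [-2.202, -2.24, -0.0]
contact_force: [0.3, 0.3, -0.7]
grip_width: 0.0459
```

```bash
python3 - <<'E'
from h import *
o=get_obs();print(o["clock"],o["tcp_pos"],o["contact_force"])
cv2.imwrite("pics/w2.png",np.hstack([grab_frame("wrist")[:,:,::-1],cv2.resize(grab_frame("side")[150:390,280:440,::-1],(320,480))])[:,150:])
E
```

```text
4.65 [0.49157951 0.03204961 0.18680486] [ 0.25605717  0.28059845 -0.65036882]
```

View pics/w2.png

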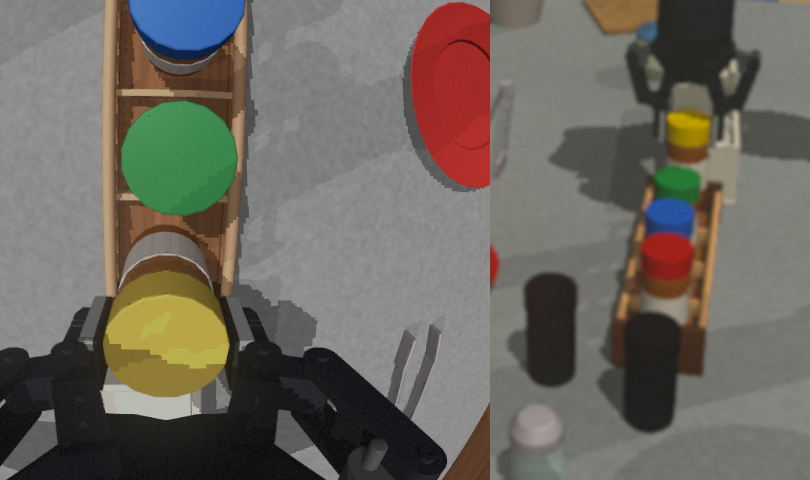

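The jar is held (opening 45.9 mm) and lifted 35 mm clean, the neighbours undisturbed. Carry it over the white rack's far right compartment.

Request:
jog_arm --plan '[[[0,0,2],0],[[0,0,2],0],[[0,-1,1.3],0],[[0,-3,0],0],[[0,-4,0],0.01],[[0,-4,0],0.01],[[0,-4,0],0.01],[[-0.1,-4,0],0.01],[[-0.1,-4,0],0],[[0,-3,0],0],[[0,-2,0],0],[[0,-1.0,0],0]]'

```text
clock: 5.95
tcp_pos: [0.4885, -0.271, 0.2396]
orientation: [2.161, 2.28, -0.002]
contact_force: [0.1, 0.4, -2.1]
grip_width: 0.046
```

Request:
jog_arm --plan '[[[0,-0.5,0],0],[[0,0,0],0],[[0,0,0],0]]'

```text
clock: 6.25
tcp_pos: [0.49, -0.2718, 0.2397]
orientation: [-2.155, -2.285, -0.001]
contact_force: [-0.7, 0.2, -2.5]
grip_width: 0.0457
```

```bash
python3 - <<'E'
from h import *
o=get_obs();print(o["clock"],o["tcp_pos"],o["orientation"],o["contact_force"])
cv2.imwrite("pics/t3.png",np.hstack([cv2.resize(grab_frame("top")[260:350,300:480,::-1],(720,360),interpolation=2)]))
W0=(P("wrist")[0],np.array([0.49137365,0.10917027,0.34422353]),R.from_rotvec([2.82702526e+00,1.25927056e-02,-2.09177444e-04]).as_matrix())
print(wplane([(256,319),(343,316)],.076,W0).round(4))
E
```

```text
6.25 [ 0.48995778 -0.27183181  0.23965937] [-2.15486729e+00 -2.28485203e+00 -6.07988468e-04] [-0.66395111  0.16138183 -2.49466758]
[[ 0.4424 -0.0477  0.076 ]
 [ 0.5148 -0.0436  0.076 ]]
```

View pics/t3.png

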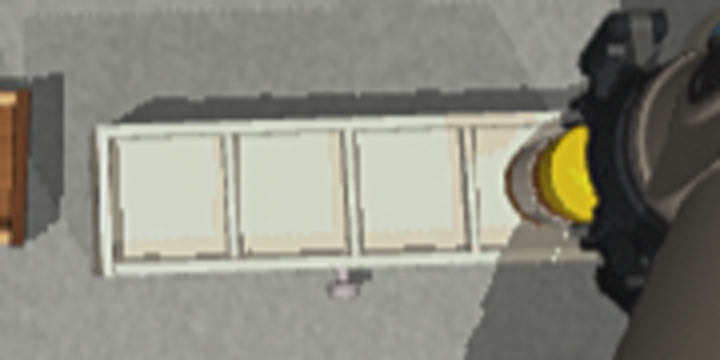

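The jar hangs upright over the right compartment; the two views agree on the rack within about 2 mm. Lower it slowly.

Request:
jog_arm --plan '[[[0,-0.1,-0.8],0],[[0,0,-1],0],[[0,0,-1],0],[[0,0,-0.7],0],[[0,0,-0.4],0],[[0,0,-0.1],0],[[0,0,-0.1],0],[[0,0,0],0]]'

```text
clock: 7.1
tcp_pos: [0.4899, -0.2742, 0.1991]
orientation: [2.157, 2.283, 0.0]
contact_force: [0.4, 0.5, -1.0]
grip_width: 0.0461
```

Request:
jog_arm --plan '[[[0,0,-0.1],0],[[0,0,-0.1],0],[[0,0,0],0]]'

```text
clock: 7.4
tcp_pos: [0.4897, -0.274, 0.1969]
orientation: [-2.157, -2.284, -0.0]
contact_force: [0.0, -0.1, -1.9]
grip_width: 0.0459
```

Request:
jog_arm --plan '[[[0,0,-0.1],0],[[0,0,-0.1],0],[[0,0,0],0]]'

```text
clock: 7.7
tcp_pos: [0.4899, -0.2746, 0.1967]
orientation: [2.158, 2.283, 0.002]
contact_force: [-5.4, 3.2, 15.4]
grip_width: 0.0461
```

It seated at the expected height (15 N). Unload 1.5 mm, open, and rise.

Request:
jog_arm --plan '[[[0,0,0.15],0],[[0,0,0],0]]'

```text
clock: 7.9
tcp_pos: [0.49, -0.2742, 0.1967]
orientation: [2.157, 2.283, 0.001]
contact_force: [-1.1, -0.5, 4.3]
grip_width: 0.0456
```

Request:
jog_arm --plan '[[[0,0,0],0],[[0,0,0],0],[[0,0,0],0],[[0,0,0],0],[[0,0,0],0],[[0,0,0],0]]' --hand 8.54

```text
clock: 8.5
tcp_pos: [0.4898, -0.2741, 0.1964]
orientation: [-2.157, -2.284, 0.0]
contact_force: [0.5, -0.0, 0.5]
grip_width: 0.0851
```

Request:
jog_arm --plan '[[[0,0,1],0],[[0,0,2],0],[[0,0,2],0],[[0,0,2],0],[[0,3,1],0],[[0,4,0],-0.01],[[0,4,0],-0.01],[[0,4,0],-0.01],[[0,4,0],-0.01],[[0,4,0],0],[[0,4,0],0],[[0,4,0],0]]'

```text
clock: 9.7
tcp_pos: [0.4897, 0.0374, 0.2773]
orientation: [2.202, 2.24, 0.002]
contact_force: [0.7, 0.2, 0.3]
grip_width: 0.0851
```

Request:
jog_arm --plan '[[[0,3,0],0],[[0.3,2,0],0],[[0,0.5,0],0],[[0,0,0],0],[[0,0,0],0]]'

```text
clock: 10.2
tcp_pos: [0.4928, 0.0894, 0.2766]
orientation: [2.204, 2.238, -0.0]
contact_force: [0.7, -0.6, -0.5]
grip_width: 0.0851
```

```bash
python3 - <<'E'
from h import *
o=get_obs();W=P("wrist");w=grab_frame("wrist")[:,:,::-1].copy();t=grab_frame("top")[:,:,::-1].copy();T=P("top")
print(o["clock"],o["tcp_pos"],o["orientation"])
cv2.imwrite("pics/w4.png",w);cv2.imwrite("pics/t4.png",t)
for c in ("green","blue","red"):
    try:
        m,s,ce=capmask(w,c,(250,0,390,330)); print(c,s,ce.round(1),wcap(w,c,.111,W,(250,0,390,330)))
    except Exception as e: print(c,"err")
cv2.imwrite("pics/v4.png",np.vstack([cv2.resize(w[:,160:480],(400,300)),cv2.resize(t[260:350,300:480],(400,200),interpolation=2)]))
E
```

```text
10.2 [0.49275051 0.08935177 0.27663648] [ 2.20443995e+00  2.23774199e+00 -3.31780280e-04]
green err
blue [ 289   96   73   71 4092] [325.1 131. ] (array([0.49780533, 0.1644791 ]), (45.0458984375, 45.08367919921875))
red [ 284    4   75   73 4077] [320.7  38.1] (array([0.49414227, 0.22473918]), (45.89104080200195, 46.33627700805664))
```

View pics/v4.png

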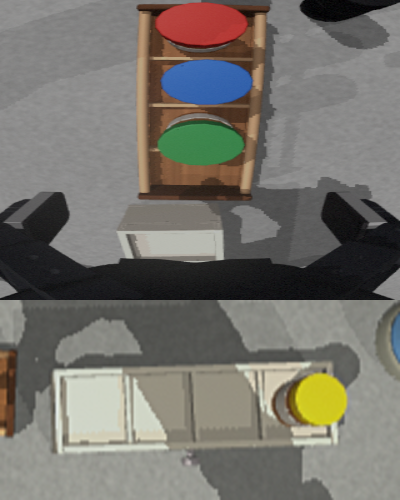

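Yellow stands in the right compartment; green is at about (320,229) in the wrist view. Get green's exact place and check yellow.

```bash
python3 - <<'E'
from h import *
W=P("wrist");w=cv2.imread("pics/w4.png");t=cv2.imread("pics/t4.png");T=P("top")
h=cv2.cvtColor(w,cv2.COLOR_BGR2HSV);print(h[229,321])
HUE["green"]=int(h[229,321,0])
m,s,ce=capmask(w,"green",(270,150,380,330));print(s,ce);print(wcap(w,"green",.111,W,(270,150,380,330)))
m,s,ce=capmask(t,"yellow",(400,280,470,330));print("yellow",s,toplane([ce],.152,T))
E
sed -i 's/"green":65/"green":'"$(python3 -c "
import cv2;print(cv2.cvtColor(cv2.imread('pics/w4.png'),cv2.COLOR_BGR2HSV)[229,321,0])")"'/' h.py; grep HUE= h.py
```

```text
[ 66 139 134]
[311 195   1   1   1] [311. 195.]
HUE={"red":0,"blue":108,"green":66,"yellow":28}Traceback (most recent call last):
  File "<stdin>", line 5, in <module>
  File "h.py", line 28, in wcap
    q=wplane(cn,z,cam)[:,:2]; e=cv2.fitEllipse((q*1000).astype(np.float32)); return np.array(e[0])/1000,e[1]
                                ~~~~~~~~~~~~~~^^^^^^^^^^^^^^^^^^^^^^^^^^^^^
cv2.error: OpenCV(4.12.0) /io/opencv/modules/imgproc/src/shapedescr.cpp:361: error: (-201:Incorrect size of input array) There should be at least 5 points to fit the ellipse in function 'fitEllipseNoDirect'
```

```bash
sed -i 's/>150)/>115)/' h.py; python3 - <<'E'
from h import *
W=P("wrist");w=cv2.imread("pics/w4.png");t=cv2.imread("pics/t4.png");T=P("top")
print(wcap(w,"green",.111,W,(270,150,380,330)))
m,s,ce=capmask(t,"yellow",(400,280,470,330));print("yellow",s,toplane([ce],.152,T))
E
```

```text
(array([0.49577615, 0.09971761]), (44.3056640625, 47.91433334350586))
yellow [430 293  26  24 493] [[ 0.48875002 -0.27181989  0.152     ]]
```

Yellow is at (0.489, -0.272), as planned. Now green at (0.4957, 0.0985).

Request:
jog_arm --plan '[[[0.3,0.9,-1.5],0],[[0,0,-2],0],[[0,0,-2],0],[[0,0,-2],0],[[0,0,-2],0],[[0,0,-1.5],0],[[0,0,-1],0],[[0,0,-0.4],0],[[0,0,0],0]]'

```text
clock: 11.2
tcp_pos: [0.4958, 0.0994, 0.1523]
orientation: [-2.203, -2.239, 0.001]
contact_force: [0.1, -0.2, -0.4]
grip_width: 0.0851
```

Request:
jog_arm --plan '[[[0,0,0],0],[[0,0,0],0],[[0,0,0],0],[[0,0,0],0],[[0,0,0],0],[[0,0,0],0],[[0,0,0],0],[[0,0,0],0]]' --hand 3.5

```text
clock: 12.0
tcp_pos: [0.4962, 0.1001, 0.1532]
orientation: [2.202, 2.24, 0.002]
contact_force: [-1.9, -0.7, 7.1]
grip_width: 0.0457
```

Request:
jog_arm --plan '[[[0,0,0.5],0],[[0,0,1],0],[[0,0,2],0],[[0,0,2],0],[[0,0,2],0],[[0,0,1],0],[[0,0,0.3],0],[[0,0,0],0]]'

```text
clock: 12.8
tcp_pos: [0.4956, 0.1001, 0.2405]
orientation: [-2.202, -2.24, -0.001]
contact_force: [0.0, -0.1, -1.8]
grip_width: 0.046
```

Request:
jog_arm --plan '[[[0,-1,0],0],[[-0.1,-3,0],0],[[-0.2,-4,0],0.01],[[-0.2,-4,0],0.01],[[-0.2,-4,0],0.01],[[-0.1,-4,0],0.01],[[-0.1,-4,0],0],[[-0.1,-3,0],0],[[0,-2,0],0],[[0,-1.3,0],0],[[0,-0.5,0],0],[[0,0,0],0]]'

```text
clock: 14.0
tcp_pos: [0.4855, -0.2082, 0.24]
orientation: [-2.157, -2.283, 0.001]
contact_force: [0.1, -0.1, -0.7]
grip_width: 0.0462
```

Request:
jog_arm --plan '[[[0,0,-0.8],0],[[0,0,-1],0],[[0,0,-1],0],[[0,0,-0.7],0],[[0,0,-0.4],0],[[0,0,-0.1],0],[[0,0,-0.1],0],[[0,0,-0.1],0],[[0,0,0],0]]'

```text
clock: 14.9
tcp_pos: [0.4859, -0.2081, 0.1986]
orientation: [2.157, 2.284, 0.0]
contact_force: [0.1, -0.0, -1.1]
grip_width: 0.0456
```

Request:
jog_arm --plan '[[[0,0,-0.1],0],[[0,0,-0.1],0],[[0,0,0],0]]'

```text
clock: 15.2
tcp_pos: [0.486, -0.2084, 0.1972]
orientation: [2.157, 2.283, 0.001]
contact_force: [-1.7, 0.8, 8.1]
grip_width: 0.046
```

Seated. Release and go to blue.

Request:
jog_arm --plan '[[[0,0,0.05],0],[[0,0,0],0]]'

```text
clock: 15.4
tcp_pos: [0.4859, -0.2082, 0.1972]
orientation: [2.157, 2.283, 0.001]
contact_force: [-1.1, 0.0, 4.2]
grip_width: 0.0463
```

Request:
jog_arm --plan '[[[0,0,0],0],[[0,0,0],0],[[0,0,0],0],[[0,0,0],0],[[0,0,0],0],[[0,0,0],0]]' --hand 8.54

```text
clock: 16.0
tcp_pos: [0.4858, -0.208, 0.1969]
orientation: [-2.157, -2.284, 0.0]
contact_force: [0.6, 0.3, 0.9]
grip_width: 0.0854
```

Request:
jog_arm --plan '[[[0,0,1],0],[[0,0,2],0],[[0,0,2],0],[[0,0,2],0],[[0,3,1],0],[[0.2,4,0],-0.01],[[0.2,4,0],-0.01],[[0.2,4,0],-0.01],[[0.2,4,0],-0.01],[[0.2,4,0],0],[[0.1,4,0],0],[[0,4,0],0]]'

```text
clock: 17.2
tcp_pos: [0.4968, 0.1034, 0.2778]
orientation: [2.202, 2.24, 0.002]
contact_force: [-0.0, -0.5, -1.1]
grip_width: 0.0856
```

Request:
jog_arm --plan '[[[0,3,0],0],[[0,2,0],0],[[0,0.4,0],0],[[0,0,0],0],[[0,0,0],0]]'

```text
clock: 17.7
tcp_pos: [0.4969, 0.1543, 0.2772]
orientation: [2.204, 2.238, -0.0]
contact_force: [0.0, -0.3, -0.1]
grip_width: 0.0856
```

```bash
cat > look.py <<'E'
from h import *
import sys
n=sys.argv[1]; want=sys.argv[2].split(","); done=sys.argv[3].split(",")
o=get_obs();W=P("wrist");w=grab_frame("wrist")[:,:,::-1].copy();t=grab_frame("top")[:,:,::-1].copy();T=P("top")
print(o["clock"],o["tcp_pos"],o["orientation"])
for c in want:
    m,s,ce=capmask(w,c,(250,0,390,330)); print(c,ce.round(0),wcap(w,c,.111,W,(250,0,390,330)))
for c in done:
    m,s,ce=capmask(t,c,(320,275,460,335)); print(c,"placed",s,toplane([ce],.152,T)[0].round(4))
cv2.imwrite(f"pics/v{n}.png",np.vstack([cv2.resize(w[:,160:480],(400,300)),cv2.resize(t[260:350,300:480],(400,200),interpolation=2)]))
E
python3 look.py 5 blue,red yellow,green
```

```text
17.7 [0.49688922 0.15425595 0.27715023] [ 2.20447363e+00  2.23763983e+00 -4.09030012e-04]
blue [317. 226.] (array([0.49775763, 0.16618599]), (45.024070739746094, 48.5284423828125))
red [312. 137.] (array([0.49409122, 0.22537888]), (45.889652252197266, 46.232521057128906))
yellow placed [430 293  26  24 493] [ 0.4888 -0.2718  0.152 ]
green placed [400 294  24  24 444] [ 0.485  -0.2098  0.152 ]
```

View pics/v5.png

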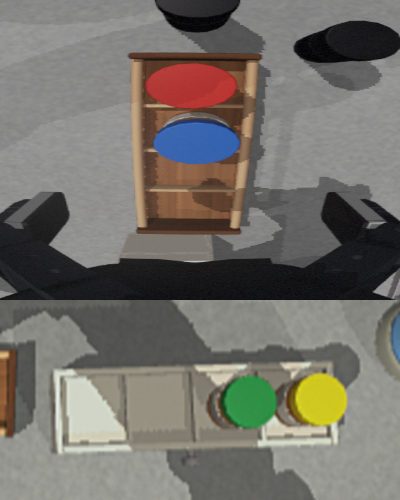

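Green and yellow stand in their compartments. Blue is at (0.4977, 0.165).

Request:
jog_arm --plan '[[[0.1,1.0,-1.5],0],[[0,0,-2],0],[[0,0,-2],0],[[0,0,-2],0],[[0,0,-2],0],[[0,0,-1.5],0],[[0,0,-1],0],[[0,0,-0.5],0],[[0,0,0],0]]'

```text
clock: 18.7
tcp_pos: [0.4978, 0.1654, 0.1517]
orientation: [-2.203, -2.239, 0.001]
contact_force: [0.6, 0.1, -0.0]
grip_width: 0.0853
```

Request:
jog_arm --plan '[[[0,0,0],0],[[0,0,0],0],[[0,0,0],0],[[0,0,0],0],[[0,0,0],0],[[0,0,0],0],[[0,0,0],0],[[0,0,0],0]]' --hand 3.5

```text
clock: 19.5
tcp_pos: [0.4981, 0.1662, 0.1527]
orientation: [2.202, 2.24, 0.002]
contact_force: [-1.5, -0.3, 6.6]
grip_width: 0.0459
```

Request:
jog_arm --plan '[[[0,0,0.5],0],[[0,0,1],0],[[0,0,2],0],[[0,0,2],0],[[0,0,2],0],[[0,0,1],0],[[0,0,0.3],0],[[0,0,0],0]]'

```text
clock: 20.3
tcp_pos: [0.4976, 0.166, 0.2399]
orientation: [-2.202, -2.24, -0.0]
contact_force: [-0.5, 0.9, -2.4]
grip_width: 0.0458
```

Request:
jog_arm --plan '[[[0,-1,0],0],[[-0.2,-3,0],0],[[-0.2,-4,0],0.01],[[-0.3,-4,0],0.01],[[-0.3,-4,0],0.01],[[-0.2,-4,0],0.01],[[-0.2,-4,0],0],[[-0.2,-3,0],0],[[0,-2,0],0],[[0,-1.5,0],0],[[0,-0.5,0],0],[[0,0,0],0]]'

```text
clock: 21.5
tcp_pos: [0.4811, -0.1449, 0.2393]
orientation: [-2.159, -2.281, 0.002]
contact_force: [0.9, -0.4, -2.5]
grip_width: 0.0461
```

Request:
jog_arm --plan '[[[0,0,-0.8],0],[[0,0,-1],0],[[0,0,-1],0],[[0,0,-0.7],0],[[0,0,-0.4],0],[[0,0,-0.1],0],[[0,0,-0.1],0],[[0,0,-0.1],0],[[0,0,0],0]]'

```text
clock: 22.4
tcp_pos: [0.4819, -0.1441, 0.1981]
orientation: [2.157, 2.284, 0.001]
contact_force: [-0.5, 0.2, -3.2]
grip_width: 0.0459
```

Request:
jog_arm --plan '[[[0,0,-0.1],0],[[0,0,-0.1],0],[[0,0,0],0]]'

```text
clock: 22.7
tcp_pos: [0.482, -0.1443, 0.1967]
orientation: [2.157, 2.283, 0.001]
contact_force: [-2.7, 1.2, 6.9]
grip_width: 0.0458
```

Request:
jog_arm --plan '[[[0,0,0.05],0],[[0,0,0],0]]'

```text
clock: 22.9
tcp_pos: [0.482, -0.1441, 0.1967]
orientation: [2.157, 2.283, 0.001]
contact_force: [-1.3, 0.2, 3.2]
grip_width: 0.0459
```

Request:
jog_arm --plan '[[[0,0,0],0],[[0,0,0],0],[[0,0,0],0],[[0,0,0],0],[[0,0,0],0],[[0,0,0],0]]' --hand 8.54

```text
clock: 23.5
tcp_pos: [0.4817, -0.1441, 0.1964]
orientation: [-2.157, -2.284, 0.0]
contact_force: [-0.8, -0.3, 0.0]
grip_width: 0.0852
```

Request:
jog_arm --plan '[[[0,0,1],0],[[0,0,2],0],[[0,0,2],0],[[0,0,2],0],[[0,3,1],0],[[0.2,4,0],-0.01],[[0.2,4,0],-0.01],[[0.2,4,0],-0.01],[[0.2,4,0],-0.01],[[0.2,4,0],0],[[0.2,4,0],0],[[0,4,0],0]]'

```text
clock: 24.7
tcp_pos: [0.4939, 0.1675, 0.2773]
orientation: [2.202, 2.239, 0.002]
contact_force: [0.2, -0.2, 0.0]
grip_width: 0.0858
```

Request:
jog_arm --plan '[[[0,3,0],0],[[0,1.5,0],0],[[0,0.3,0],0],[[0,0,0],0],[[0,0,0],0]]'

```text
clock: 25.2
tcp_pos: [0.4941, 0.2117, 0.2766]
orientation: [2.205, 2.237, -0.001]
contact_force: [0.5, -0.7, -0.1]
grip_width: 0.0851
```

```bash
python3 look.py 6 red yellow,green,blue
```

```text
25.2 [0.49407535 0.2117404  0.27655314] [ 2.20534029e+00  2.23663084e+00 -8.17710710e-04]
red [316. 222.] (array([0.4940759 , 0.22686743]), (45.88037109375, 49.212310791015625))
yellow placed [430 293  26  24 494] [ 0.4888 -0.2718  0.152 ]
green placed [400 294  24  23 440] [ 0.4852 -0.2098  0.152 ]
blue placed [368 295  24  24 447] [ 0.4811 -0.1462  0.152 ]
```

View pics/v6.png

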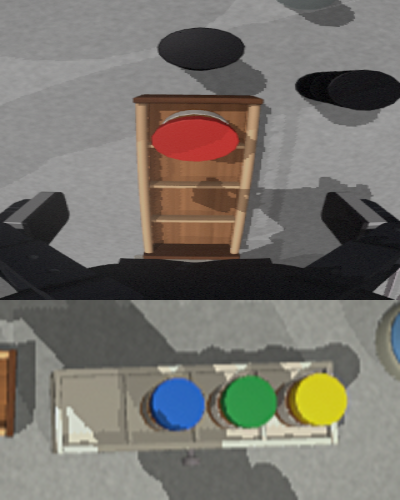

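Three are placed well. Red is at (0.494, 0.2255), and both black jars are clear of the fingers.

Request:
jog_arm --plan '[[[0,1.35,-1.5],0],[[0,0,-2],0],[[0,0,-2],0],[[0,0,-2],0],[[0,0,-2],0],[[0,0,-1.5],0],[[0,0,-1],0],[[0,0,-0.4],0],[[0,0,0],0]]'

```text
clock: 26.2
tcp_pos: [0.4936, 0.2275, 0.1518]
orientation: [-2.202, -2.24, 0.001]
contact_force: [-0.8, -0.5, 0.6]
grip_width: 0.0856
```

Request:
jog_arm --plan '[[[0,0,0],0],[[0,0,0],0],[[0,0,0],0],[[0,0,0],0],[[0,0,0],0],[[0,0,0],0],[[0,0,0],0],[[0,0,0],0]]' --hand 3.5

```text
clock: 27.0
tcp_pos: [0.4941, 0.2277, 0.1532]
orientation: [2.203, 2.24, 0.002]
contact_force: [-0.5, -0.4, 6.0]
grip_width: 0.046
```

Request:
jog_arm --plan '[[[0,0,0.5],0],[[0,0,1],0],[[0,0,2],0],[[0,0,2],0],[[0,0,2],0],[[0,0,1],0],[[0,0,0.3],0],[[0,0,0],0]]'

```text
clock: 27.8
tcp_pos: [0.4936, 0.2274, 0.2404]
orientation: [-2.202, -2.24, -0.0]
contact_force: [0.7, -0.4, -2.1]
grip_width: 0.0462
```

Request:
jog_arm --plan '[[[0,-1,0],0],[[-0.2,-3,0],0],[[-0.2,-4,0],0.01],[[-0.3,-4,0],0.01],[[-0.3,-4,0],0.01],[[-0.2,-4,0],0.01],[[-0.2,-4,0],0],[[-0.2,-3,0],0],[[0,-2,0],0],[[0,-1.2,0],0],[[0,-0.5,0],0],[[0,0,0],0]]'

```text
clock: 29.0
tcp_pos: [0.4776, -0.0797, 0.2401]
orientation: [-2.157, -2.283, 0.001]
contact_force: [-0.1, 0.5, -2.0]
grip_width: 0.0458
```

Request:
jog_arm --plan '[[[0,0,-0.8],0],[[0,0,-1],0],[[0,0,-1],0],[[0,0,-0.7],0],[[0,0,-0.4],0],[[0,0,-0.1],0],[[0,0,-0.1],0],[[0,0,-0.1],0],[[0,0,0],0]]'

```text
clock: 29.9
tcp_pos: [0.4779, -0.0796, 0.1986]
orientation: [2.157, 2.283, 0.001]
contact_force: [0.1, -0.1, -2.4]
grip_width: 0.0457
```

Request:
jog_arm --plan '[[[0,0,-0.1],0],[[0,0,-0.1],0],[[0,0,0],0]]'

```text
clock: 30.2
tcp_pos: [0.478, -0.0797, 0.1972]
orientation: [2.157, 2.284, 0.001]
contact_force: [-2.9, 0.1, 7.5]
grip_width: 0.046
```

Seated. Release, rise, and step away to the left for the final look.

Request:
jog_arm --plan '[[[0,0,0.05],0],[[0,0,0],0]]'

```text
clock: 30.4
tcp_pos: [0.478, -0.0797, 0.1973]
orientation: [2.157, 2.283, 0.001]
contact_force: [-1.7, 0.6, 3.6]
grip_width: 0.0458
```

Request:
jog_arm --plan '[[[0,0,0],0],[[0,0,0],0],[[0,0,0],0],[[0,0,0],0],[[0,0,0],0],[[0,0,0],0]]' --hand 8.54

```text
clock: 31.0
tcp_pos: [0.4778, -0.0796, 0.1969]
orientation: [2.157, 2.284, -0.0]
contact_force: [-0.4, -0.6, 0.1]
grip_width: 0.0853
```

Request:
jog_arm --plan '[[[0,0,1],0],[[0,0,2],0],[[0,0,2],0],[[0,0,3],0],[[0,3,3],0],[[0,4,0],0],[[0,4,0],0],[[0,4,0],0],[[0,4,0],0],[[0,4,0],0],[[0,3,0],0],[[0,1,0],0]]'

```text
clock: 32.2
tcp_pos: [0.4773, 0.1941, 0.3075]
orientation: [-2.151, -2.289, -0.002]
contact_force: [-0.5, 1.4, -0.0]
grip_width: 0.0848
```

```bash
python3 - <<'E'
from h import *
t=grab_frame("top")[:,:,::-1].copy();s=grab_frame("side")[:,:,::-1].copy();T=P("top");o=get_obs();print(o["clock"],o["tcp_pos"],o["grip_width"])
for c in HUE:
    m,st,ce=capmask(t,c,(320,275,460,335));p=toplane([ce],.152,T)[0]
    d=R.from_euler("z",-.058).apply(p-[.4836,-.1764,.152])*1000; print(c,st,"rack frame mm",d.round(1)[:2])
cv2.imwrite("pics/t7.png",np.hstack([cv2.resize(t[230:350,70:530],(460,240)),cv2.resize(s[130:370,260:430],(340,240))]))
E
```

```text
32.3 [0.47762659 0.19156294 0.3072544 ] 0.08527252034515838
red [335 296  25  24 452] rack frame mm [-0.8 94.3]
blue [368 295  24  24 442] rack frame mm [-0.7 30.1]
green [400 294  24  24 444] rack frame mm [ -0.5 -33.4]
yellow [430 293  26  24 492] rack frame mm [ -0.4 -95.6]
```

View pics/t7.png

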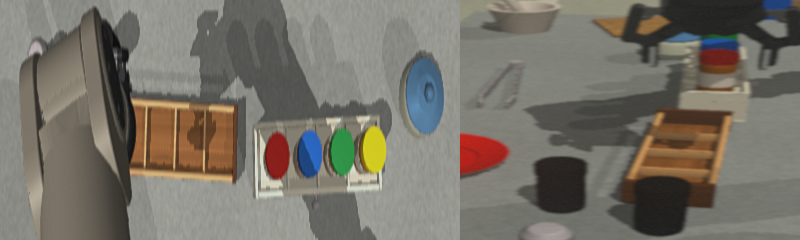

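All four caps are within 2 mm of their compartment centres and in the right order, and nothing else has moved. Handing in.

```bash
python3 -c "
from bench import *
print(hand_in())"
```

```text
the job is handed in; nothing more can be done
None
```

I moved all four jars from the wooden rack into the white rack, one per compartment. They stand in their original order from the left: red, blue, green, yellow. I lowered each jar until the wrist force showed it resting on the deck (about 7–15 N), then eased off and opened the gripper.

**Last checks:** After the arm backed off, the top camera put all four caps within about 2 mm of their compartment centres, and the jars looked upright. The gripper was open and touching nothing, and the clock read about 32 s of the 102 s allowed.

**Other objects:** The pot, plate, tongs and black look-alikes looked unmoved in the last pictures. I judged this by eye, and the arm partly hid the salt shaker. It was never near the gripper's path.

**Disagreement:** The top and wrist cameras differed by about 2–3 mm on the white rack's end in y, and by about 5 mm at one roughly picked corner in x. That stayed inside the clearance.

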